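# Show a plate to the customer

## Robot

A 6-joint arm with a two-finger parallel gripper is mounted at the origin on the work surface. World frame = base frame: x ahead of the robot, y to its left, z up, the work surface at z = 0. Lengths are in m, angles in rad, forces in N, time in s.
With the tool pointing down it reaches from about 0.35 to 0.85 m from the base axis. Payload 8.1 kg.
Tool frame: the origin (TCP) lies at the centre of the arm's flange, where the gripper is bolted on; the fingertips stand 186 mm ahead of it and the grasp point (between the pads) lies 167 mm ahead of it; z points along the fingers, y is the direction in which the jaws open and shut (so a half turn about z gives the same grasp; the last joint's range is limited). The gripper opens to 93 mm and grips with 3 to 60 N. Pads are 15 mm wide; open, the fingers measure 128 mm over their backs; the gripper's body (75 mm by 188 mm) begins 65 mm behind the grasp point.
Start: joints at [-1.278, 0.13, 1.488, -0, 1.523, -0.085], TCP at [0.221, -0.558, 0.405] pointing down, gripper open.
Joint ranges: [-2.96, 2.96], [-0.89, 2.26], [0.02, 2.5], [-1.34, 4.48], [0, 2.73], [-2.66, 2.66]. Speed limits (rad/s): [2.39, 2.39, 2.79, 3.14, 3.14, 3.14].

## Interface

Orientations are given as a rotation vector (axis times angle).
In Python, from plant import robot, viewer, order gives the robot as it stands.
- The arm moves only by the tool apply_moves, never from a script. Its argument "deltas" is a list of rows, each a list of 3 entries, a list of its own where there are three numbers: the finger opening in mm, from 0 to 93, then the shift along the tool's x, y, z in mm, then the turn about the tool's z in rad. In form: [[grip, [dx, dy, dz], yaw], ...]. A call has 1 to 5 rows; each row shifts and turns the commanded pose from where the row before left it, along the tool's axes as they then stand; what a row does not reach is not made up. A row lasts 1/8 s, in which the tool goes at most 62.5 mm and 10.7 degrees, less where a joint would pass 70% of its speed; a pose out of reach is approached as far as the arm can. A call is refused whole if a number of a shift passes 62.5 or a number of a turn 0.188, either way. A call with a gripper value outside its range is refused whole. The fingers move at their own pace and stop on an object; "grip_force" is the grip in N (left out, the last holds). Time passes only in rows, so rows that do not move let the fingers close. It gives the time, the measured TCP pose, the force and the opening at its end, in the units of the state.
- robot.read_state(): the state, without advancing time (a new reading comes with each control period).
- viewer.read_camera(name): name is "scene" or "top" or "wrist"; returns the picture (480x640x3 uint8, blue, green, red); there is no depth.
- viewer.get_calibration(name): a dict with "fx", "fy", "cx", "cy" (pixels), "R" (3x3) and "t" (3): a world point X has camera coordinates R X + t. Camera axes: x right, y down, z forward; pixel columns grow to the right and rows downward; lengths in m; the calibration is good to about 2 mm. A picture is of the moment at which its call begins: read the wrist's pose just before it. get_calibration takes no time and is no camera call; for the wrist camera it gives the pose at the moment of the call.
- order.close_job(): hands the job in, once; it reports no verdict.
The state is a dict: "t": time; "q": joint angles; "dq": joint speeds; "joint_torque": joint torques, N m; "tool_pos": TCP position; "orientation": TCP orientation; "force": force on the tool from outside, world axes, zero at the start; "wrist_torque": the same for the moment, N m; "opening": finger opening in m.
Only numpy, scipy, OpenCV 4.12 (cv2) and the standard library are available. Lean on these libraries where they do the work, as an engineer would, in place of code of your own. Each camera call takes 0.05 s, during which the arm holds its last target. There are 200 camera calls.

## Task

Show the customer the blue-painted plate: swing aside the brass keeper that locks it in the display rack (pull the keeper's knob well round towards you), draw the plate up out of its bay, and hold it up above the whole rack, leaning back halfway between upright and flat so that its painted face looks up. Leave the other two plates in their bays with their keepers over them, and the other wares where they are. Finish while still holding the plate up, still and clear of everything else.

Things in the scene. Friction and masses are not known exactly. Their poses are not given: they have to be found in the camera images.
- rack: Fixed wooden rack, base 120 x 520 mm, three bays along its y (left +160, middle 0, right -160 mm), one plate upright in each. Origin: on the table under the middle plate; x points out of the painted faces, away from the robot (yaw within 17 degrees), y left, z up. A 14 mm post 80 mm left (+y) of each plate's centre, in the plate's plane, carries its keeper. Highest: keeper knobs, 197 mm.
- blue_plate: Blue-painted terracotta plate (blue edge, rim ring, eight petals): flat disc, 130 mm diameter, 8 mm thick, 0.18 to 0.29 kg, foot ring 70 mm wide and 4 mm proud at the back's middle. In any one of the bays. Origin: disc centre, 88 mm above the table in the rack (top edge at 153 mm). x: out of the painted face (level, away from the robot, in the rack); z: up in the rack.
- green_plate: The same plate painted green (six petals), in another bay. A bystander, to stay in its bay.
- red_plate: The same plate painted red (five petals), in another bay. A bystander, to stay in its bay.
- tumbler_a: A terracotta tumbler, 68 mm diameter, 78 mm high, with a red band, loose on the table. Bystander. Origin: centre of its underside.
- tumbler_b: A terracotta tumbler, 68 mm diameter, 78 mm high, with a green band, loose on the table. Bystander. Origin: centre of its underside.
- bowl: A terracotta bowl, 110 mm diameter, 45 mm high, loose on the table. Bystander. Origin: centre of its underside.
- jar: A terracotta jar with a dark wooden cap, 84 mm diameter, 110 mm high, loose on the table. Bystander. Origin: centre of its underside.
- mug: A terracotta mug, 76 mm diameter, 85 mm high, handle to one side, loose on the table. Bystander. Origin: centre of its underside.
- keeper_left (a joint): Left bay's keeper: flat brass arm (14 mm wide, 9 mm thick, underside at 162 mm) turning about its post's vertical axis. At 0 (starts 0 to 0.15 rad) it points along the rack's -y, over the plate's top edge, and blocks the plate. Grows to 1.7 rad as it swings towards the robot (1.57: along the rack's -x). Friction about 1.5 N at the knob; stays where left.
- knob_left (a point): Centre of the black upright knob (14 mm diameter, 26 mm high, from 171 to 197 mm above the table) on the left keeper's arm, 75 mm from the post's axis.
- bay_left (a point): Centre of a plate in the left bay (fixed to the rack). The plate rests on two low rails and stands in a 12 mm slot between upright pegs 45 mm either side of its centre; the pegs reach 70 mm (painted side) and 100 mm (back) above the table.
- keeper_middle (a joint): Middle bay's keeper: flat brass arm (14 mm wide, 9 mm thick, underside at 162 mm) turning about its post's vertical axis. At 0 (starts 0 to 0.15 rad) it points along the rack's -y, over the plate's top edge, and blocks the plate. Grows to 1.7 rad as it swings towards the robot (1.57: along the rack's -x). Friction about 1.5 N at the knob; stays where left.
- knob_middle (a point): Centre of the black upright knob (14 mm diameter, 26 mm high, from 171 to 197 mm above the table) on the middle keeper's arm, 75 mm from the post's axis.
- bay_middle (a point): Centre of a plate in the middle bay (fixed to the rack). The plate rests on two low rails and stands in a 12 mm slot between upright pegs 45 mm either side of its centre; the pegs reach 70 mm (painted side) and 100 mm (back) above the table.
- keeper_right (a joint): Right bay's keeper: flat brass arm (14 mm wide, 9 mm thick, underside at 162 mm) turning about its post's vertical axis. At 0 (starts 0 to 0.15 rad) it points along the rack's -y, over the plate's top edge, and blocks the plate. Grows to 1.7 rad as it swings towards the robot (1.57: along the rack's -x). Friction about 1.5 N at the knob; stays where left.
- knob_right (a point): Centre of the black upright knob (14 mm diameter, 26 mm high, from 171 to 197 mm above the table) on the right keeper's arm, 75 mm from the post's axis.
- bay_right (a point): Centre of a plate in the right bay (fixed to the rack). The plate rests on two low rails and stands in a 12 mm slot between upright pegs 45 mm either side of its centre; the pegs reach 70 mm (painted side) and 100 mm (back) above the table.
Mind the look-alikes: they are no part of the job. What is shaped like the blue_plate but purple is not meant.

How it is judged:
On the way, in this order (a step that is already met when the one before it is completed fails the run):
1. the keeper of the blue plate's bay is swung well aside while the plate still stands in the bay (((value of joint keeper_left above 0.8 rad and distance between blue_plate and bay_left below 0.025 m) or (value of joint keeper_middle above 0.8 rad and distance between blue_plate and bay_middle below 0.025 m) or (value of joint keeper_right above 0.8 rad and distance between blue_plate and bay_right below 0.025 m))), for 0.2 s.
2. the blue plate is drawn up out of its bay in the gripper (height (world z) of blue_plate above 0.18 m and contact force between blue_plate and the fingers above 2 N), for 0.2 s.
At the end, for the whole second after the job is handed in: Blue plate held still by the fingers alone, centre over 230 mm up, painted face 27 to 61 degrees above level, on the customer's side; other plates in their bays (15 mm) under their keepers (below 0.35 rad); loose wares within 30 mm of their starts (height (world z) of blue_plate above 0.23 m and angle between blue_plate's own x axis and vertical between 0.5 and 1.1 rad and contact force between blue_plate and the fingers above 2 N and contact force between blue_plate and rack below 0.2 N and linear speed of blue_plate below 0.03 m/s and angular speed of blue_plate below 0.2 rad/s and contact force between blue_plate and green_plate below 0.2 N and contact force between blue_plate and red_plate below 0.2 N and contact force between blue_plate and tumbler_a below 0.2 N and contact force between blue_plate and tumbler_b below 0.2 N and contact force between blue_plate and bowl below 0.2 N and contact force between blue_plate and jar below 0.2 N and contact force between blue_plate and mug below 0.2 N and (distance between green_plate and bay_left below 0.015 m or distance between green_plate and bay_middle below 0.015 m or distance between green_plate and bay_right below 0.015 m) and (distance between red_plate and bay_left below 0.015 m or distance between red_plate and bay_middle below 0.015 m or distance between red_plate and bay_right below 0.015 m) and angle between each of green_plate, red_plate's own z axis and vertical below 0.15 rad and (value of joint keeper_left below 0.35 rad or distance between each of green_plate, red_plate and bay_left above 0.05 m) and (value of joint keeper_middle below 0.35 rad or distance between each of green_plate, red_plate and bay_middle above 0.05 m) and (value of joint keeper_right below 0.35 rad or distance between each of green_plate, red_plate and bay_right above 0.05 m) and distance of each of tumbler_a, tumbler_b, bowl, jar, mug from where it was at the start of the episode below 0.03 m); the arm keeps its last pose, push and grip.
It fails at once if another plate was pulled from its bay or shifted by more than 30 mm (distance of any of green_plate, red_plate from where it was at the start of the episode above 0.03 m).
It fails at once if one of the other wares was pushed more than 30 mm or knocked over (distance of any of tumbler_a, tumbler_b, bowl, jar, mug from where it was at the start of the episode above 0.03 m or angle between any of tumbler_a, tumbler_b, bowl, jar, mug's own z axis and vertical above 0.6 rad).
It also fails if it takes over 50 s, if anything falls off the work surface, if the arm or the gripper's body presses on something with over 40 N, if the wrist force passes 120 N, or if a joint passes its speed limit or range.

## Working session

There is one attempt and no reset: what is moved stays moved. The work goes in short steps, Python scripts to look and compute and a tool call to move; the robot and the scene stay as the last step left them, time stands still between calls to the robot, and variables do not carry over. Pictures are saved under pics/ and viewed, about 8 in all and at most 12, crops included, and the job is handed in when it is done.

Besides the shell and the picture viewer there is one more tool, called after "Emit:" as a command line: name --argument value ..., lists and objects as JSON in quotes. apply_moves: Moves the arm, as the interface text tells. Its arguments: {"type":"object","properties":{"deltas":{"type":"array"},"grip_force":{"type":"number"}},"required":["deltas"]}

```bash
mkdir -p pics; ls
python3 - <<'E'
from plant import robot, viewer
import cv2,numpy as np
s=robot.read_state();print(s)
for n in("scene","top"):
    im=viewer.read_camera(n);cv2.imwrite(f"pics/{n}0.png",im);c=viewer.get_calibration(n);print(n,c)
E
```

```text
pics
{'t': 0.0, 'q': array([-1.27841923e+00,  1.31152659e-01,  1.48926495e+00, -2.13090333e-06,
        1.52300123e+00, -8.54071266e-02]), 'dq': array([-0.00039734, -0.00196101, -0.00252324, -0.00270106,  0.00085257,
       -0.00065896]), 'joint_torque': array([-1.68587325e-03, -5.59842753e+01, -4.91763031e+01,  7.62224430e-02,
        3.53387534e-02, -1.19147703e-04]), 'tool_pos': array([ 0.22126787, -0.55746593,  0.40370009]), 'orientation': array([-3.08392880e+00, -5.89558582e-01,  2.99474736e-04]), 'force': array([0.2564616 , 0.20832194, 0.42374909]), 'wrist_torque': array([-0.04991524,  0.01514391,  0.01007626]), 'opening': 0.09298189391930146}
scene {'fx': 438.6431688333752, 'fy': 438.6431688333752, 'cx': 314.1678929808352, 'cy': 245.36384908110446, 'R': array([[ 0.88833505,  0.45889051, -0.01674348],
       [ 0.32214301, -0.64877018, -0.68943537],
       [-0.32723802,  0.60705581, -0.72415366]]), 't': array([-0.49616133, -0.09475087,  1.58014219])}
top {'fx': 543.5978856137183, 'fy': 543.5978856137183, 'cx': 318.8481753943528, 'cy': 232.59658836668984, 'R': array([[-0.02081508, -0.99972056,  0.01120438],
       [-0.98723304,  0.01878237, -0.15817126],
       [ 0.15791662, -0.01435368, -0.98734812]]), 't': array([-0.01545511,  0.5785778 ,  1.39264714])}
```

View pics/scene0.png

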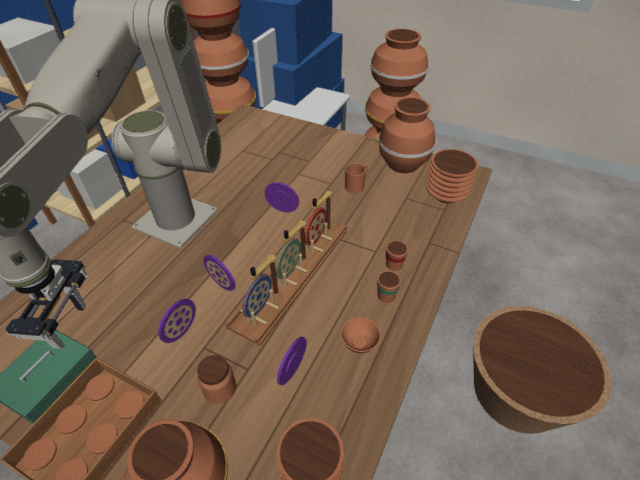

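View pics/top0.png

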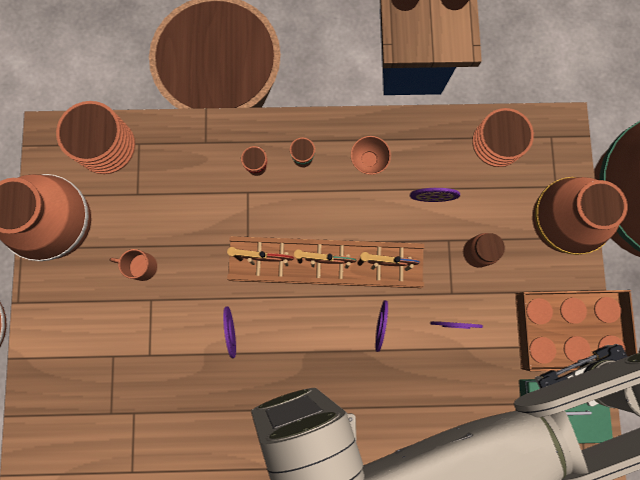

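The scene view shows the rack at about (290,270). The blue plate is in its nearest bay, the right one, at about (258,297), with green in the middle and red on the left. Purple look-alikes stand nearby. The top view shows the rack from (228,237) to (424,287), with the blue plate's knob near (400,261).

The moves can't tilt the tool directly, so I'll test in free air how the arm behaves at the edge of its reach.

Emit:
apply_moves --deltas '[[93,[0,0,-62],0],[93,[0,0,-62],0],[93,[0,0,-62],0],[93,[0,0,-62],0],[93,[0,0,-62],0]]'

```text
t: 0.72
tool_pos: [0.2212, -0.5573, 0.7164]
orientation: [-3.085, -0.59, 0.0]
force: [1.2, -0.9, 0.9]
opening: 0.0929
```

```bash
cat > h.py <<'E'
from plant import robot, viewer, order
import cv2,numpy as np
from scipy.spatial.transform import Rotation as Ro
def st():
    s=robot.read_state();R=Ro.from_rotvec(s['orientation']).as_matrix()
    print('t',round(s['t'],2),'q',s['q'].round(3),'p',s['tool_pos'].round(4),'z',R[:,2].round(3),'y',R[:,1].round(3),'F',s['force'].round(1),'op',round(s['opening'],4))
    return s,R
def ray(c,u,v):
    d=c['R'].T@np.array([(u-c['cx'])/c['fx'],(v-c['cy'])/c['fy'],1]);return -c['R'].T@c['t'],d/np.linalg.norm(d)
def onz(c,u,v,z):
    o,d=ray(c,u,v);return o+d*(z-o[2])/d[2]
def proj(c,X):
    p=c['R']@np.asarray(X)+c['t'];return np.array([c['fx']*p[0]/p[2]+c['cx'],c['fy']*p[1]/p[2]+c['cy']])
E
python3 - <<'E'
from h import *
st()
for n,(x0,x1,y0,y1,k) in dict(top=(220,435,225,300,3.7),scene=(200,360,180,345,3.6)).items():
    im=cv2.imread(f'pics/{n}0.png')[y0:y1,x0:x1];cv2.imwrite(f'pics/{n}c.png',cv2.resize(im,None,fx=k,fy=k,interpolation=cv2.INTER_CUBIC))
E
```

```text
t 0.72 q [-1.278  0.25   0.78  -0.     2.112 -0.085] p [ 0.2212 -0.5573  0.7164] z [-0.  0. -1.] y [ 0.369 -0.929 -0.   ] F [ 1.2 -0.9  0.9] op 0.0929
```

View pics/topc.png

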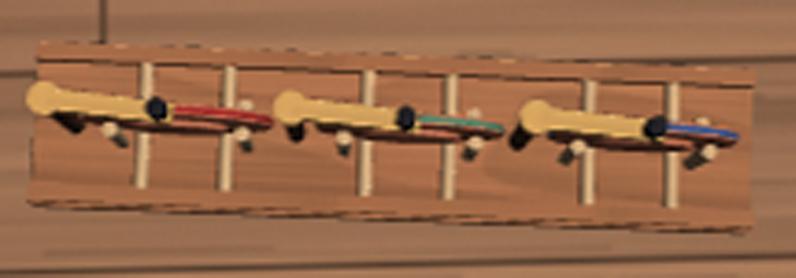

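The crop shows the pivots at about (41,98), (287,107) and (537,117), and the black knobs at (156,107), (405,118) and (655,128). All three keepers are nearly closed. I'll keep probing the reach limit.

Emit:
apply_moves --deltas '[[93,[0,0,-62],0],[93,[0,0,-62],0],[93,[0,0,-62],0],[93,[0,0,-62],0],[93,[0,0,-62],0]]'

```text
t: 1.35
tool_pos: [0.1937, -0.4895, 0.8967]
orientation: [3.021, 0.578, 0.02]
force: [-1.1, 0.5, 0.2]
opening: 0.0927
```

Run:
```python
from h import *
st()
c=viewer.get_calibration('top')
P=lambda a,z:onz(c,220+a[0]/3.7-.0,225+a[1]/3.7,z)
posts=np.array([P(a,.171) for a in((41,98),(287,107),(537,117))]);kn=np.array([P(a,.197) for a in((156,107),(405,118),(655,128))])
print(posts.round(4));print(kn.round(4))
d=posts[0]-posts[2];print('spacing',np.linalg.norm(d)/2,'rack y dir',d/np.linalg.norm(d), np.arctan2(-d[0],d[1]))
yh=d/np.linalg.norm(d);xh=np.array([yh[1],-yh[0],0])
for p,k in zip(posts,kn):
    v=k-p;print('keeper',np.arctan2(-v@xh,-v@yh),np.hypot(v@xh,v@yh),'bay',(p-0.08*yh).round(4))
```

```text
t 1.35 q [-1.294  0.503  0.028  0.012  2.544 -0.09 ] p [ 0.1937 -0.4895  0.8967] z [ 0.025 -0.062 -0.998] y [ 0.368 -0.927  0.067] F [-1.1  0.5  0.2] op 0.0927
[[ 0.5164  0.1861  0.171 ]
 [ 0.5074  0.0269  0.171 ]
 [ 0.4977 -0.135   0.171 ]]
[[ 0.5059  0.1094  0.197 ]
 [ 0.4958 -0.0485  0.197 ]
 [ 0.4863 -0.2072  0.197 ]]
spacing 0.16081595053435435 rack y dir [0.05798034 0.99831773 0.        ] -0.05801287029369736
keeper 0.07783211589206253 0.07744291025076695 bay [0.5117 0.1062 0.171 ]
keeper 0.09487855640849842 0.07633925183796943 bay [ 0.5027 -0.0529  0.171 ]
keeper 0.09903855295787714 0.07311151891904932 bay [ 0.4931 -0.2149  0.171 ]
```

Pushing past the limit tilts the tool outward, which is the lean I need. I'll see whether it builds up.

Emit:
apply_moves --deltas '[[93,[0,40,-60],0],[93,[0,40,-60],0],[93,[0,40,-60],0],[93,[0,40,-60],0],[93,[0,40,-60],0]]'

```text
t: 1.98
tool_pos: [0.1821, -0.4598, 0.9421]
orientation: [2.848, 0.545, 0.067]
force: [0.4, 0.8, -1.1]
opening: 0.0927
```

```bash
python3 -c "
from h import *
st()"
```

```text
t 1.98 q [-1.308  0.422  0.024  0.044  2.452 -0.078] p [ 0.1821 -0.4598  0.9421] z [ 0.09  -0.226 -0.97 ] y [ 0.358 -0.902  0.243] F [ 0.4  0.8 -1.1] op 0.0927
```

Run:
```python
import numpy as np
D=[([.1312,1.4893,1.523],np.hypot(.22127,.55747),.4037),([.25,.78,2.112],np.hypot(.2212,.5573),.7164),([.503,.028,2.544],np.hypot(.1937,.4895),.8967),([.422,.024,2.452],np.hypot(.1821,.4598),.9421)]
A=[];b=[]
for q,r,z in D:
    s=np.cumsum(q)
    A.append([1,0,*np.sin(s)]);b.append(r);A.append([0,1,*np.cos(s)]);b.append(z)
x,res,rk,sv=np.linalg.lstsq(np.array(A),np.array(b),rcond=None);print(x.round(4),rk,sv.round(3),(np.array(A)@x-b).round(4))
```

```text
[-0.0698  0.1727  0.5619  0.6065  0.3   ] 5 [3.692 2.383 0.801 0.21  0.081] [ 0.0091 -0.0041 -0.0106  0.0129  0.0017 -0.0081 -0.0002 -0.0008]
```

Run:
```python
import numpy as np
D=[([.13115,1.48926,1.523],np.hypot(.22127,.55747),.4037),([.25,.78,2.112],np.hypot(.2212,.5573),.7164),([.503,.028,2.544],np.hypot(.1937,.4895),.8967),([.422,.024,2.452],np.hypot(.1821,.4598),.9421)]
for fixa in (None,0):
  A=[];b=[]
  for q,r,z in D:
    s=np.cumsum(q)
    A.append([1,0,*np.sin(s),np.cos(s[1])]);b.append(r);A.append([0,1,*np.cos(s),-np.sin(s[1])]);b.append(z)
  A=np.array(A)
  if fixa==0:A=A[:,1:]
  x=np.linalg.lstsq(A,np.array(b),rcond=None)[0];print(x.round(4),(A@x-b).round(4))
```

```text
[0.0023 0.3219 0.3684 0.5534 0.1941 0.0619] [-0.     -0.      0.      0.0001 -0.      0.      0.     -0.0001]
[0.3167 0.374  0.5549 0.196  0.0606] [-0.     -0.0003 -0.0002  0.0004  0.0002 -0.0001 -0.      0.    ]
```

```bash
cat > sim.py <<'E'
import numpy as np
from scipy.optimize import least_squares
h,L1,L2,d6,e=.3195,.371,.5542,.195,.0612
lo=np.array([-.89,.02,0.]);hi=np.array([2.26,2.5,2.73])
def fk(q):
    s=np.cumsum(q);return np.array([L1*np.sin(s[0])+L2*np.sin(s[1])+d6*np.sin(s[2])+e*np.cos(s[1]),h+L1*np.cos(s[0])+L2*np.cos(s[1])+d6*np.cos(s[2])-e*np.sin(s[1]),s[2]])
def ik(t,q,w): return least_squares(lambda x:(fk(x)-t)*[1,1,w],np.clip(q,lo+1e-6,hi-1e-6),bounds=(lo,hi),x_scale=1.).x
def step(q,dout,ddown,w):
    # outward shift = axis perpendicular to tool z (outward), ddown along tool z
    f=fk(q);s=f[2];zt=np.array([np.sin(s),np.cos(s)]);ot=np.array([-zt[1],zt[0]])
    f[:2]+=dout*ot+ddown*zt;return ik(f,q,w)
E
python3 - <<'E'
from sim import *
for w in(.1,.2,.3,.5,1,2):
    q=np.array([.25,.78,2.112])
    for i in range(5):q=step(q,0,-.062,w)
    a=np.pi-sum(q);f=fk(q)[:2].round(3)
    for i in range(5):q=step(q,.04,-.06,w)
    print(w,a.round(3),f,(np.pi-sum(q)).round(3),fk(q)[:2].round(3),q.round(3))
E
```

```text
0.1 0.611 [0.532 0.986] 1.608 [0.354 1.24 ] [0.094 0.02  1.42 ]
0.2 0.343 [0.521 0.943] 1.132 [0.424 1.13 ] [0.192 0.02  1.798]
0.3 0.181 [0.514 0.921] 0.654 [0.47  1.022] [0.31  0.02  2.157]
0.5 0.069 [0.51  0.907] 0.239 [0.496 0.94 ] [0.428 0.02  2.454]
1 0.017 [0.508 0.902] 0.057 [0.506 0.908] [0.486 0.02  2.579]
2 0.004 [0.508 0.9  ] 0.014 [0.509 0.901] [0.5   0.02  2.608]
```

The model with orientation weight 0.5 m/rad reproduces both pushes. Next I'll plan how to straighten the tool at the inner limit and how to tilt it later at the outer limit.

Run:
```python
from sim import *
q0=np.array([.422,.024,2.452]);t0=np.pi-.243
for z in(.28,.33,.38):
    for tgt in(.40,.34,.30):
        q=ik([tgt,z,t0],[.2,1.9,.8],.5);print(z,tgt,q.round(3),fk(q).round(3))
    for i in range(10):
        q=step(q,-.062,0,.5);f=fk(q);print('  ',i,(np.pi-f[2]).round(3),f[:2].round(3),q.round(2))
print('tilt')
q=ik([.53,.85,np.pi],[.5,.3,2.3],.5)
for i in range(20):
    q=step(q,.055,-.055,.5);f=fk(q);print(i,(np.pi-f[2]).round(3),f[:2].round(3),q.round(2))
print('tilt low')
q=ik([.8,.5,np.pi],[1,.5,1.6],.5)
for i in range(16):
    q=step(q,.06,-.03,.5);f=fk(q);print(i,(np.pi-f[2]).round(3),f[:2].round(3),q.round(2))
```

```text
0.28 0.4 [-0.493  2.277  1.115] [0.4   0.28  2.899]
0.28 0.34 [-0.741  2.426  1.214] [0.34  0.28  2.899]
0.28 0.3 [-0.89   2.5    1.295] [0.309 0.281 2.905]
   0 0.194 [0.301 0.279] [-0.89  2.5   1.34]
   1 0.152 [0.293 0.277] [-0.89  2.5   1.38]
   2 0.11 [0.285 0.276] [-0.89  2.5   1.42]
   3 0.069 [0.276 0.276] [-0.89  2.5   1.46]
   4 0.027 [0.268 0.275] [-0.89  2.5   1.51]
   5 -0.015 [0.26  0.275] [-0.89  2.5   1.55]
   6 -0.057 [0.252 0.275] [-0.89  2.5   1.59]
   7 -0.099 [0.244 0.276] [-0.89  2.5   1.63]
   8 -0.141 [0.236 0.277] [-0.89  2.5   1.67]
   9 -0.183 [0.228 0.278] [-0.89  2.5   1.71]
0.33 0.4 [-0.544  2.217  1.225] [0.4   0.33  2.899]
0.33 0.34 [-0.78   2.356  1.323] [0.34  0.33  2.899]
0.33 0.3 [-0.89   2.412  1.387] [0.313 0.329 2.909]
   0 0.194 [0.305 0.31 ] [-0.89  2.44  1.39]
   1 0.155 [0.295 0.292] [-0.89  2.47  1.4 ]
   2 0.116 [0.286 0.276] [-0.89  2.5   1.42]
   3 0.074 [0.277 0.276] [-0.89  2.5   1.46]
   4 0.032 [0.269 0.275] [-0.89  2.5   1.5 ]
   5 -0.01 [0.261 0.275] [-0.89  2.5   1.54]
   6 -0.052 [0.253 0.275] [-0.89  2.5   1.58]
   7 -0.094 [0.2
[... 1463 characters left out ...]
.057] [0.27 0.02 2.04]
19 0.857 [0.433 1.074] [0.23 0.02 2.03]
tilt low
0 0.015 [0.841 0.521] [1.05 0.02 2.06]
1 0.058 [0.847 0.526] [1.04 0.02 2.02]
2 0.101 [0.852 0.533] [1.04 0.02 1.98]
3 0.145 [0.856 0.543] [1.03 0.02 1.95]
4 0.188 [0.859 0.554] [1.01 0.02 1.92]
5 0.232 [0.861 0.568] [1.   0.02 1.89]
6 0.276 [0.863 0.583] [0.98 0.02 1.86]
7 0.319 [0.863 0.599] [0.97 0.02 1.84]
8 0.363 [0.862 0.617] [0.95 0.02 1.81]
9 0.406 [0.86  0.636] [0.93 0.02 1.79]
10 0.449 [0.856 0.657] [0.91 0.02 1.77]
11 0.492 [0.852 0.678] [0.88 0.02 1.75]
12 0.535 [0.846 0.7  ] [0.86 0.02 1.73]
13 0.578 [0.839 0.723] [0.83 0.02 1.71]
14 0.62 [0.831 0.747] [0.81 0.02 1.69]
15 0.662 [0.822 0.771] [0.78 0.02 1.68]
```

Emit:
apply_moves --deltas '[[93,[0,-31,57],0],[93,[0,-31,57],0],[93,[0,-31,57],0],[93,[0,-31,57],0],[93,[0,-31,57],0]]'

```text
t: 2.6
tool_pos: [0.164, -0.4155, 0.7471]
orientation: [2.846, 0.544, 0.069]
force: [0.3, 0.1, 1.1]
opening: 0.0929
```

Emit:
apply_moves --deltas '[[93,[0,-31,57],0],[93,[0,-31,57],0],[93,[0,-31,57],0],[93,[0,-31,57],0],[93,[0,0,0],0]]'

```text
t: 3.22
tool_pos: [0.1408, -0.3562, 0.4973]
orientation: [2.865, 0.546, 0.068]
force: [-0.8, 0.6, 1.1]
opening: 0.0927
```

```bash
python3 -c "
from h import *
st()"
```

```text
t 3.23 q [-1.348 -0.629  1.968  0.038  1.576 -0.149] p [ 0.1408 -0.3562  0.4973] z [ 0.087 -0.21  -0.974] y [ 0.358 -0.906  0.227] F [-0.8  0.6  1.1] op 0.0927
```

Emit:
apply_moves --deltas '[[93,[0,-50,40],0],[93,[0,-50,40],0],[93,[0,-62,20],0],[93,[0,-62,0],0],[93,[0,-62,0],0]]'

```text
t: 3.85
tool_pos: [0.1076, -0.2754, 0.3628]
orientation: [2.978, 0.569, 0.032]
force: [-0.1, -0.1, 0.3]
opening: 0.093
```

```bash
python3 -c "
from h import *
st()"
```

```text
t 3.85 q [-1.387 -0.892  2.346  0.022  1.578 -0.193] p [ 0.1076 -0.2754  0.3628] z [ 0.041 -0.103 -0.994] y [ 0.367 -0.924  0.111] F [-0.1 -0.1  0.3] op 0.093
```

Emit:
apply_moves --deltas '[[93,[0,-62,0],0],[93,[0,-62,0],0],[93,[0,0,0],0]]'

```text
t: 4.22
tool_pos: [0.1001, -0.2586, 0.348]
orientation: [3.071, 0.587, 0.008]
force: [-0.1, 0.2, 0.1]
opening: 0.0932
```

```bash
python3 -c "
from h import *
st()"
```

```text
t 4.22 q [-1.391 -0.892  2.371  0.006  1.648 -0.198] p [ 0.1001 -0.2586  0.348 ] z [ 0.008 -0.014 -1.   ] y [ 0.369 -0.929  0.016] F [-0.1  0.2  0.1] op 0.0932
```

Emit:
apply_moves --deltas '[[93,[0,-24,0],0],[60,[0,20,-20],-0.17],[40,[0,20,-20],-0.17],[30,[0,10,-20],-0.17],[30,[0,0,-20],-0.17]]'

```text
t: 4.85
tool_pos: [0.1232, -0.2994, 0.4278]
orientation: [-2.707, -1.593, -0.005]
force: [1.1, -0.8, 0.5]
opening: 0.0575
```

Emit:
apply_moves --deltas '[[30,[0,0,0],-0.17],[30,[0,0,0],-0.17],[30,[0,0,0],-0.115],[30,[0,0,0],0]]'

```text
t: 5.35
tool_pos: [0.1229, -0.299, 0.4273]
orientation: [2.285, 2.155, 0.004]
force: [-0.5, -0.0, 0.4]
opening: 0.0301
```

```bash
cat >> h.py <<'E'
def go(s,R,X,yawdir=None):
    """tool-frame delta (mm) to TCP target X, and tool-z turn to bring tool y onto yawdir"""
    d=R.T@(np.asarray(X)-s['tool_pos'])*1000;print('delta',d.round(1),'dist',np.linalg.norm(d).round(1))
    if yawdir is not None:
        v=R.T@yawdir;print('yaw',np.arctan2(-v[0],v[1]).round(4))
XH=np.array([.9983,-.058,0]);YH=np.array([.058,.9983,0])
E
python3 -c "
from h import *
s,R=st();go(s,R,[.4863,-.2072,.43],XH)"
```

```text
t 5.35 q [-1.341e+00 -6.980e-01  2.126e+00  2.000e-03  1.715e+00 -1.282e+00] p [ 0.1229 -0.299   0.4273] z [ 0.002  0.001 -1.   ] y [ 0.998 -0.059  0.002] F [-0.5 -0.   0.4] op 0.0301
delta [113.  357.4  -1.8] dist 374.8
yaw -0.0006
```

Tilt and yaw are now correct. I'll go to about 60 mm above and behind the knob and look with the wrist camera.

Emit:
apply_moves --deltas '[[30,[19,50,0],0],[30,[19,50,0],0],[30,[19,50,0],0],[30,[19,50,0],0],[30,[19,50,0],0]]'

```text
t: 5.98
tool_pos: [0.3797, -0.2177, 0.428]
orientation: [2.287, 2.152, 0.004]
force: [-0.2, -0.1, 0.1]
opening: 0.0299
```

Emit:
apply_moves --deltas '[[30,[18,45,-5],0],[30,[0,0,0],0],[30,[0,0,0],0]]'

```text
t: 6.35
tool_pos: [0.4238, -0.2033, 0.4326]
orientation: [-2.285, -2.155, -0.003]
force: [0.5, -0.2, -0.8]
opening: 0.0297
```

```bash
python3 -c "
from h import *
s,R=st();go(s,R,[.4863,-.2072,.43],XH)
c=viewer.get_calibration('wrist');im=viewer.read_camera('wrist');cv2.imwrite('pics/w1.png',im)
np.savez('w1.npz',**c)
for n,X in dict(knob=[.4863,-.2072,.197],post=[.4977,-.135,.171],plate=[.4931,-.2149,.153],mknob=[.4958,-.0485,.197]).items():print(n,proj(c,X).round())
"
```

```text
t 6.35 q [-0.557 -0.238  1.793  0.002  1.587 -0.498] p [ 0.4238 -0.2033  0.4326] z [ 0.001  0.002 -1.   ] y [ 0.998 -0.059  0.001] F [ 0.5 -0.2 -0.8] op 0.0297
delta [-0.2 62.6  2.7] dist 62.7
yaw -0.0008
knob [412. 266.]
post [421. 151.]
plate [406. 255.]
mknob [437. -15.]
```

View pics/w1.png

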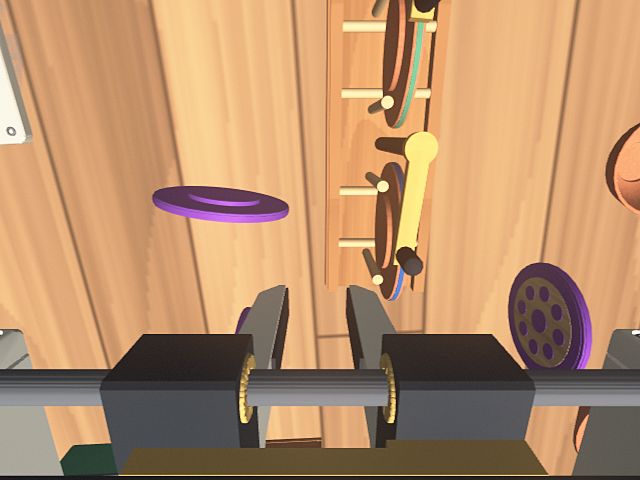

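The wrist view shows the knob top at about (413,267) and the post at (421,147). The predictions were (412,266) and (421,151), so the estimates agree to about 2 mm. I'll straddle the knob and follow the arc.

Emit:
apply_moves --deltas '[[30,[0,40,0],0],[30,[0,22.6,0],0],[30,[0,0,0],0],[30,[0,0,35],0],[30,[0,0,33],0]]'

```text
t: 7.02
tool_pos: [0.4853, -0.2074, 0.3649]
orientation: [2.286, 2.153, 0.004]
force: [-0.9, 0.1, -0.2]
opening: 0.0299
```

```bash
python3 -c "
from h import *
s,R=st()
post=np.array([.4977,-.135,.364])
for a in (.1,.5,.9,1.3,1.5): go(s,R,post+75e-3*(-np.sin(a)*XH-np.cos(a)*YH),XH)
"
```

```text
t 7.03 q [-0.502 -0.045  1.741  0.002  1.443 -0.442] p [ 0.4853 -0.2074  0.3649] z [ 0.003  0.001 -1.   ] y [ 0.998 -0.06   0.003] F [-0.9  0.1 -0.2] op 0.0299
delta [-1.6  0.7  0.9] dist 2.0
yaw -0.0017
delta [  7.2 -27.8   0.8] dist 28.7
yaw -0.0017
delta [ 26.3 -50.6   0.8] dist 57.0
yaw -0.0017
delta [ 52.9 -64.1   0.7] dist 83.1
yaw -0.0017
delta [ 67.6 -66.7   0.7] dist 95.0
yaw -0.0017
```

Emit:
apply_moves --deltas '[[10,[0,0,0],0],[10,[0,0,0],0],[10,[2.5,-13.5,0],0],[10,[5,-14,0],0]]' --grip_force 8

```text
t: 7.52
tool_pos: [0.4592, -0.1981, 0.367]
orientation: [2.282, 2.153, 0.006]
force: [2.3, -2.1, -0.4]
opening: 0.0137
```

Emit:
apply_moves --deltas '[[10,[8,-12.5,0],0],[10,[11,-10.5,0],0],[10,[13,-8,0],0],[10,[13.5,-5,0],0],[10,[14.5,-2.5,0],0]]'

```text
t: 8.15
tool_pos: [0.4235, -0.1353, 0.3664]
orientation: [2.285, 2.155, 0.0]
force: [-8.0, -2.5, 9.2]
opening: 0.014
```

```bash
python3 -c "
from h import *
s,R=st()
v=s['tool_pos']-np.array([.4977,-.135,.364]);print('angle by tool',np.arctan2(-v@XH,-v@YH),np.hypot(v@XH,v@YH))
"
```

```text
t 8.15 q [-0.425 -0.284  1.951  0.     1.474 -0.366] p [ 0.4235 -0.1353  0.3664] z [ 0.001 -0.    -1.   ] y [ 0.998 -0.058  0.001] F [-8.  -2.5  9.2] op 0.014
angle by tool 1.508764216024061 0.0742297070417611
```

The knob is held and the keeper stands at about 1.5 rad. I'll release it, rise, and move over the plate, stopping short so the camera can see it.

Emit:
apply_moves --deltas '[[30,[0,0,0],0],[50,[0,0,0],0],[93,[0,0,-40],0],[93,[-26,0,-20],0],[93,[-53,0,0],0]]'

```text
t: 8.78
tool_pos: [0.4207, -0.2147, 0.4275]
orientation: [2.278, 2.157, 0.007]
force: [0.0, 0.4, -0.6]
opening: 0.0587
```

Emit:
apply_moves --deltas '[[93,[0,0,0],0],[93,[0,0,0],0]]'

```text
t: 9.02
tool_pos: [0.4198, -0.2146, 0.4245]
orientation: [-2.285, -2.154, -0.005]
force: [0.4, -0.0, -0.4]
opening: 0.0791
```

```bash
python3 -c "
from h import *
s,R=st();go(s,R,[.4931,-.2149,.44],XH)
c=viewer.get_calibration('wrist');im=viewer.read_camera('wrist');np.savez('w2.npz',**c);cv2.imwrite('pics/w2.png',im)
cr=im[60:360,300:500];cv2.imwrite('pics/w2c.png',cv2.resize(cr,None,fx=2,fy=2,interpolation=cv2.INTER_CUBIC))
for n,X in dict(post=[.4977,-.135,.171],topfront=np.array([.4931,-.2149,.153])+.004*XH,topback=np.array([.4931,-.2149,.153])-.004*XH).items():print(n,proj(c,X).round())
"
```

```text
t 9.03 q [-0.583 -0.232  1.802  0.003  1.571 -0.524] p [ 0.4198 -0.2146  0.4245] z [ 0.002  0.003 -1.   ] y [ 0.998 -0.059  0.001] F [ 0.4 -0.  -0.4] op 0.0791
delta [  4.1  73.2 -15.4] dist 74.9
yaw -0.0009
post [431. 134.]
topfront [419. 244.]
topback [409. 244.]
```

View pics/w2c.png

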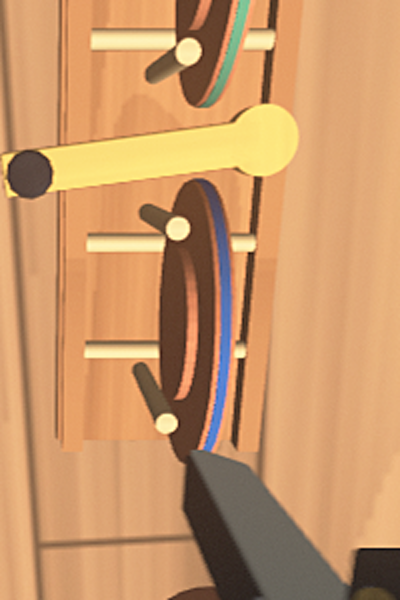

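The crop shows the keeper swung fully aside with its knob at crop (30,174). The blue plate stands in its bay, spanning crop y 180 to 465 with its front edge at x≈234. I'll check the predicted rim against this.

```bash
python3 -c "
from h import *
from scipy.optimize import least_squares
c=dict(np.load('w2.npz'));im=cv2.imread('pics/w2.png')
b=cv2.cvtColor(im,cv2.COLOR_BGR2HSV);m=cv2.inRange(b,(105,120,60),(128,255,255));m[:, :370]=0;m[:,440:]=0;m[:130]=0;m[300:]=0
ys=np.arange(165,280,5);obs=[]
for y in ys:
    x=np.where(m[y])[0]
    if len(x): obs.append((y,x.min(),x.max()))
print(obs)
C=np.array([.4931,-.2149,.088])
th=np.linspace(0,np.pi,181)
for off in (.004,-.004):
    P=[proj(c,C+off*XH+.065*(np.cos(t)*YH+np.sin(t)*np.array([0,0,1]))) for t in th];P=np.array(P)
    o=np.argsort(P[:,1]);print('off',off,[(y,np.interp(y,P[o,1],P[o,0]).round(1)) for y in (170,190,210,230,250,270)], P[[0,90,180]].round())
"
```

```text
[(np.int64(190), np.int64(410), np.int64(410)), (np.int64(200), np.int64(411), np.int64(414)), (np.int64(205), np.int64(411), np.int64(414)), (np.int64(210), np.int64(411), np.int64(414)), (np.int64(215), np.int64(411), np.int64(414)), (np.int64(220), np.int64(411), np.int64(414)), (np.int64(225), np.int64(411), np.int64(414)), (np.int64(230), np.int64(411), np.int64(414)), (np.int64(235), np.int64(410), np.int64(414)), (np.int64(240), np.int64(410), np.int64(413)), (np.int64(245), np.int64(410), np.int64(413)), (np.int64(250), np.int64(409), np.int64(412)), (np.int64(255), np.int64(409), np.int64(412)), (np.int64(260), np.int64(408), np.int64(411)), (np.int64(265), np.int64(407), np.int64(410)), (np.int64(270), np.int64(406), np.int64(409)), (np.int64(275), np.int64(405), np.int64(408))]
off 0.004 [(170, np.float64(415.1)), (190, np.float64(418.6)), (210, np.float64(420.0)), (230, np.float64(420.0)), (250, np.float64(418.5)), (270, np.float64(415.2))] [[405. 152.]
 [419. 244.]
 [395. 287.]]
off -0.004 [(170, np.float64(405.0)), (190, np.float64(408.1)), (210, np.float64(409.4)), (230, np.float64(409.3)), (250, np.float64(408.0)), (270, np.float64(405.1))] [[396. 152.]
 [409. 244.]
 [387. 287.]]
```

Emit:
apply_moves --deltas '[[93,[2,36,-8],0],[93,[1.5,35.5,0],0],[93,[0,0,0],0],[93,[0,0,0],0]]'

```text
t: 9.57
tool_pos: [0.4913, -0.2143, 0.4327]
orientation: [-2.283, -2.157, -0.004]
force: [-0.2, 1.1, -1.6]
opening: 0.0928
```

```bash
python3 -c "
from h import *
s,R=st();go(s,R,[.4911,-.2149,.314],XH)
im=viewer.read_camera('wrist');cv2.imwrite('pics/w3.png',im)
"
```

```text
t 9.57 q [-0.508 -0.054  1.626  0.002  1.569 -0.452] p [ 0.4913 -0.2143  0.4327] z [ 0.001  0.002 -1.   ] y [ 0.998 -0.056  0.001] F [-0.2  1.1 -1.6] op 0.0928
delta [ -0.8  -0.3 118.7] dist 118.7
yaw 0.0016
```

View pics/w3.png

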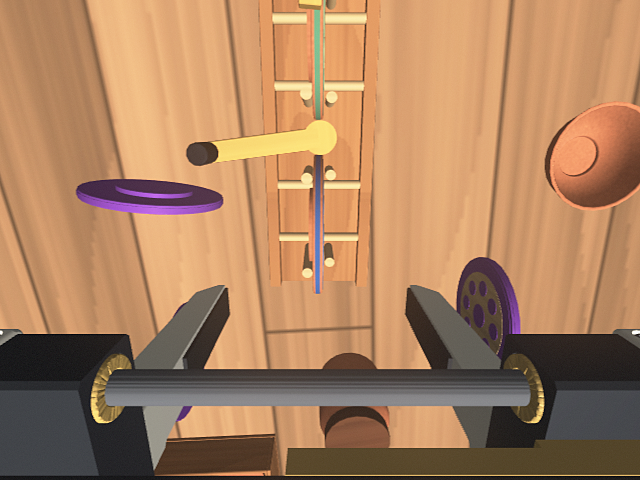

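The wrist view shows the plate at x≈318, midway between the fingertips at 228 and 407, and parallel to them. I'll descend and close.

Emit:
apply_moves --deltas '[[93,[0,0,40],0],[93,[0,0,40],0],[60,[0,0,25],0],[40,[0,0,13.5],0],[20,[0,0,0],0]]' --grip_force 10

```text
t: 10.25
tool_pos: [0.4912, -0.2149, 0.3142]
orientation: [-2.285, -2.155, -0.004]
force: [-0.7, -0.7, -0.5]
opening: 0.0679
```

Emit:
apply_moves --deltas '[[0,[0,0,0],0],[0,[0,0,0],0],[0,[0,0,0],0],[0,[0,0,0],0]]' --grip_force 10

```text
t: 10.75
tool_pos: [0.4919, -0.2151, 0.3149]
orientation: [2.284, 2.156, 0.004]
force: [-0.1, 0.1, -0.4]
opening: 0.0278
```

Emit:
apply_moves --deltas '[[0,[0,0,0],0],[0,[0,0,0],0],[0,[0,0,0],0]]' --grip_force 45

```text
t: 11.12
tool_pos: [0.4917, -0.215, 0.3145]
orientation: [2.285, 2.156, 0.004]
force: [-0.7, 0.4, 0.9]
opening: 0.0076
```

```bash
python3 -c "
from h import *
s,R=st()"
```

```text
t 11.12 q [-0.509  0.02   1.771  0.002  1.349 -0.451] p [ 0.4917 -0.215   0.3145] z [ 0.002  0.002 -1.   ] y [ 0.998 -0.058  0.002] F [-0.7  0.4  0.9] op 0.0076
```

Opening is 7.6 mm, so the plate is gripped. I'll lift it straight up.

Emit:
apply_moves --deltas '[[0,[0,0,0],0],[0,[0,0,-10],0],[0,[0,0,-15],0],[0,[0,0,-20],0],[0,[0,0,-20],0]]'

```text
t: 11.75
tool_pos: [0.4917, -0.2152, 0.3817]
orientation: [2.284, 2.155, 0.005]
force: [-1.4, 0.1, -1.9]
opening: 0.0078
```

Emit:
apply_moves --deltas '[[0,[0,0,-25],0],[0,[0,0,-30],0],[0,[0,0,-35],0],[0,[0,0,-35],0],[0,[0,0,-35],0]]'

```text
t: 12.38
tool_pos: [0.4909, -0.2152, 0.5423]
orientation: [2.283, 2.155, 0.005]
force: [2.3, -0.8, -1.5]
opening: 0.0078
```

```bash
python3 -c "
from h import *
s,R=st()
p=s['tool_pos'];az=np.array([p[0],p[1],0])/np.hypot(*p[:2]);go(s,R,p,az)"
```

```text
t 12.38 q [-0.51  -0.059  1.434  0.002  1.764 -0.451] p [ 0.4909 -0.2152  0.5423] z [ 0.004  0.001 -1.   ] y [ 0.998 -0.058  0.003] F [ 2.3 -0.8 -1.5] op 0.0078
delta [0. 0. 0.] dist 0.0
yaw 0.3553
```

Emit:
apply_moves --deltas '[[0,[0,0,-40],0.12],[0,[0,0,-45],0.12],[0,[0,0,-50],0.115],[0,[0,0,-50],0],[0,[0,0,-50],0]]'

```text
t: 13.0
tool_pos: [0.4895, -0.2151, 0.7778]
orientation: [2.628, 1.718, 0.006]
force: [1.5, -0.1, -1.5]
opening: 0.0078
```

Emit:
apply_moves --deltas '[[0,[0,20,-50],0],[0,[0,40,-50],0],[0,[0,55,-55],0],[0,[0,55,-55],0],[0,[0,55,-55],0]]'

```text
t: 13.62
tool_pos: [0.5392, -0.2378, 0.857]
orientation: [2.557, 1.671, 0.09]
force: [-0.1, 1.4, -2.2]
opening: 0.0075
```

```bash
python3 -c "
from h import *
s,R=st();print(np.arccos(-R[2,2]))"
```

```text
t 13.62 q [-0.506  0.579  0.026  0.019  2.434 -0.078] p [ 0.5392 -0.2378  0.857 ] z [ 0.096 -0.039 -0.995] y [ 0.911 -0.399  0.103] F [-0.1  1.4 -2.2] op 0.0075
0.10370397054716753
```

The tilt builds up as predicted, 0.10 rad so far. About 14 more rows should give roughly 0.75 rad.

Emit:
apply_moves --deltas '[[0,[0,55,-55],0],[0,[0,55,-55],0],[0,[0,55,-55],0],[0,[0,55,-55],0],[0,[0,55,-55],0]]'

```text
t: 14.25
tool_pos: [0.5315, -0.2345, 0.8975]
orientation: [2.413, 1.577, 0.241]
force: [-0.3, -0.1, -2.4]
opening: 0.0077
```

Emit:
apply_moves --deltas '[[0,[0,55,-55],0],[0,[0,55,-55],0],[0,[0,55,-55],0],[0,[0,55,-55],0],[0,[0,55,-55],0]]'

```text
t: 14.88
tool_pos: [0.4965, -0.2193, 0.9588]
orientation: [2.257, 1.474, 0.382]
force: [-0.6, -0.5, -2.6]
opening: 0.0076
```

```bash
python3 -c "
from h import *
s,R=st();print(np.arccos(-R[2,2]))"
```

```text
t 14.88 q [-0.531  0.425  0.023  0.073  2.192 -0.06 ] p [ 0.4965 -0.2193  0.9588] z [ 0.443 -0.192 -0.876] y [ 0.802 -0.353  0.482] F [-0.6 -0.5 -2.6] op 0.0076
0.5033559702544167
```

Emit:
apply_moves --deltas '[[0,[0,55,-55],0],[0,[0,55,-55],0],[0,[0,55,-55],0],[0,[0,55,-55],0],[0,[0,55,-55],0]]'

```text
t: 15.5
tool_pos: [0.4345, -0.1922, 1.0295]
orientation: [2.094, 1.367, 0.51]
force: [0.8, 0.1, -1.5]
opening: 0.0078
```

Emit:
apply_moves --deltas '[[0,[0,40,-40],0],[0,[0,0,0],0],[0,[0,0,0],0],[0,[0,0,0],0],[0,[0,0,0],0]]'

```text
t: 16.12
tool_pos: [0.4224, -0.1872, 1.0408]
orientation: [2.067, 1.35, 0.53]
force: [-1.9, 0.4, -1.1]
opening: 0.0075
```

```bash
python3 -c "
from h import *
s,R=st();print('tilt',np.arccos(-R[2,2]),'plate x vs vertical',np.arccos(R[2,1]),'plate z',(s['tool_pos']+.194*R[:,2])[2],s['dq'].round(3))
cv2.imwrite('pics/s9.png',viewer.read_camera('scene'))"
```

```text
t 16.12 q [-0.574  0.283  0.024  0.128  2.095 -0.053] p [ 0.4224 -0.1872  1.0408] z [ 0.621 -0.27  -0.736] y [ 0.673 -0.297  0.677] F [-1.9  0.4 -1.1] op 0.0075
tilt 0.7436210951929494 plate x vs vertical 0.8271823029694054 plate z 0.8979960345855862 [-0.003 -0.005 -0.002 -0.001 -0.    -0.001]
```

View pics/s9.png

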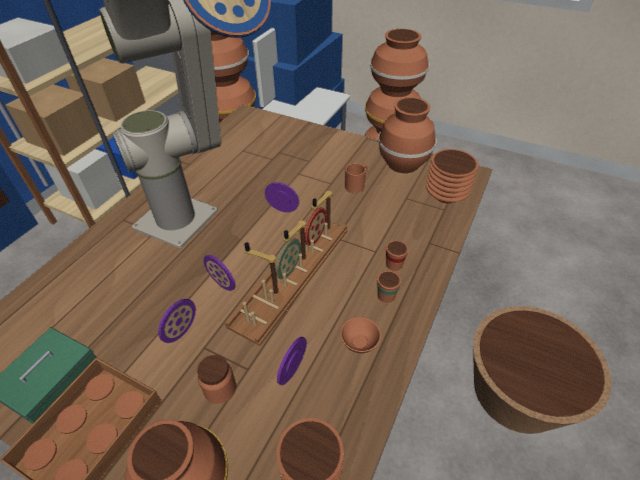

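The scene view shows the blue plate held high, painted face up, at about (230,10). The right bay is empty with its keeper aside at (260,253). Green and red are still in their bays under closed keepers, and the wares haven't moved. The arm is still, so I'm handing in.

```bash
python3 -c "
from h import *
s,R=st();print(order.close_job())"
```

```text
t 16.18 q [-0.574  0.282  0.024  0.128  2.095 -0.053] p [ 0.4222 -0.187   1.041 ] z [ 0.621 -0.27  -0.736] y [ 0.673 -0.297  0.677] F [-0.4  0.6 -1.8] op 0.0079
the job is handed in; nothing more can be done
None
```

I handed the job in at 16.2 s with the blue plate held up and leaning back. The hand-in reports no verdict, so the result rests on my own checks.

- **What I did:** I swung the right bay's keeper to about 1.5 rad, gripped the blue plate by its top edge at 45 N and lifted it straight out.
- **How it was tilted:** The moves cannot tilt the tool directly. I leaned it back by pushing the arm against the edge of its reach, after trying this in free air and straightening the tool again before the grasp.
- **Plate at the end:** From the tool pose, its centre was about 0.90 m up and its painted face about 43 degrees above level, pointing away from the robot. The grip opening was 7.5–7.9 mm on the 8 mm plate, and the arm was still.
- **Rest of the scene:** The last scene picture showed the green and red plates in their bays under closed keepers and the other wares where they started. I judged that by eye and did not measure it.
- **Disagreements:** The two camera estimates of the plate's plane differed by about 2 mm, and I used the closer, wrist-camera one. While straightening, joint 2 read -0.892 against its stated limit of -0.89; no fault was reported.

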